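Check a jack spindle with the thread pitch leaf

ROBOT

A 6-joint arm with a two-finger parallel gripper is mounted at the origin on the work surface. World frame = base frame: x ahead of the robot, y to its left, z up, the work surface at z = 0. Lengths are in m, angles in rad, forces in N, time in s.
With the tool pointing down it reaches from about 0.35 to 0.975 m from the base axis. Payload 4.9 kg.
Tool frame: the origin (TCP) lies midway between the tips of the shut fingers; the grasp point (between the pads) lies 19 mm behind it; z points along the fingers, y is the line along which they close (so a half turn about z gives the same grasp; the last joint's range is limited). The gripper opens to 85 mm and grips with 20 to 120 N. Pads are 22 mm wide; open, the fingers measure 114 mm over their backs; the gripper's body (76 mm by 85 mm) begins 54 mm behind the grasp point. The pads swing forward as they close: fully open they stand 13 mm farther back than shut.
Start: joints at [-1.3, 0.053, 1.613, -0, 1.476, -0.119], TCP at [0.237, -0.578, 0.231] pointing down, gripper open.
Joint ranges: [-3.01, 3.01], [-1.01, 2.22], [0.06, 2.58], [-1.02, 4.17], [0.09, 2.62], [-3.14, 3.14]. Speed limits (rad/s): [2.57, 2.57, 3.14, 3.14, 3.14, 3.14].

INTERFACE

Orientations are given as a rotation vector (axis times angle).
In Python, from station import ctrl gives the robot as it stands.
- The arm moves only by the shell command python3 -m handwheel 'ROWS' [FORCE]. ROWS is JSON, a list of rows, each an object with "gripper": the gripper command: -1 is fully open, 1 is shut, values between are in proportion; "offset": the shift along the tool's x, y, z in mm, a list of three; "rotation": the turn, a rotation vector about the tool's x, y, z in rad, a list of three. A call has exactly 8 rows; each row is the pose to reach, as a shift and turn from the pose commanded when the call began, along the tool's axes at that moment; what a row does not reach only later rows make up. A row lasts 1/8 s, in which the tool goes at most 62.5 mm and 10.7 degrees, less where a joint would pass 70% of its speed; a pose out of reach is approached as far as the arm can. A call with a gripper value outside its range is refused whole. The fingers move at their own pace and stop on an object; FORCE is the grip in N (left out, the last holds). Time passes only in rows, so rows that repeat a pose let the fingers close, or fill a call up. It gives the time, the measured TCP pose, the force, the opening and the grip force at its end, in the units of the state.
- ctrl.get_obs(): the state, without advancing time (a new reading comes with each control period).
- ctrl.get_image(name): name is "scene" or "side" or "wrist"; returns a dict with "image" (420x560x3 uint8, red, green, blue), "fovy" (degrees; the focal length in pixels is half the picture's height over the tangent of half this angle, whatever the lens; pixels are square), "cx", "cy" (the principal point, pixels), "k1" (the pictures are not rectified: a ray, as slopes to the right and down, at radius r is drawn at 1 + k1 r^2 times it, then the intrinsics apply), "xyz" and "attitude" of the camera in the world. Camera axes: x right, y up, looking along -z (the intrinsics and any distortion apply to the point x, -y, -z); pixel columns grow to the right and rows downward; lengths in m; the calibration is good to about 2 mm. A picture is of the moment at which its call begins. There is no depth.
- ctrl.finish_job(): hands the job in; it is judged then, once.
The state is a dict: "t": time; "q": joint angles; "dq": joint speeds; "effort": joint torques, N m; "tool_pos": TCP position; "tool_rot": TCP orientation; "contact_force": force on the tool from outside, world axes, zero at the start; "wrist_torque": the same for the moment, N m; "opening": finger opening in m; "grip_force": force on a finger pad.
Only numpy, scipy, OpenCV 4.12 (cv2) and the standard library are available. Lean on these libraries where they do the work, as an engineer would, in place of code of your own. Each camera call takes 0.05 s, during which the arm holds its last target. There are 200 camera calls.

TASK

Check the clamped jack spindle's thread with the 12 mm pitch leaf, the one with the orange grip: lift it from the rack, lay its teeth along the top of the thread and feel your way lengthwise, without forcing it, until every tooth drops into a groove and the leaf sits down flat at both ends; press it down there with about 10 N for a second. Then hang the leaf back in the slot it came from and let go, leaving the other leaves and the things on the bench where they are.

Things in the scene. Friction and masses are not known exactly. Their poses are not given: they have to be found in the camera images.
- cradle: Fixture that holds the spindle, fixed: steel base plate 360 x 120 x 12 mm, a V-block with stirrup clamp (screw tops 132 mm above the bench) at each end, 133 mm from the middle. Origin under the plate's centre, on the bench; x along the spindle, z up. The spindle lies level, its axis 62 mm above the origin. It is clamped fast, but sits up to 6 mm either way along x, differently each time.
- thread_top (a point): Point of the fixture on the top line of the thread's crests, midway between the clamps, 84 mm above the bench; axes as the fixture's. It does not tell where a groove is: that must be felt or seen. Thread: 12 mm pitch, 44 mm over the crests, over the middle 216 mm; grooves 6 mm deep, 7.6 mm wide at the crest, 4.4 mm at the bottom, flanks 15 degrees off square.
- leaf12: The 12 mm leaf, loose, about 160 g: upright steel comb 92 mm long, 5 mm thick, 7 teeth below (6 mm deep, 3.4 mm wide at the tip, 6.6 at the root), orange grip 64 mm long, 20 mm thick, 16 to 62 mm above the tooth tips. Origin at the tip of the middle tooth, x along the comb, y across, z up. It hangs in the rack by the underside of its grip. Over 50 N on the spindle would spoil it.
- tooth_a (a point): Tip of the leaf's end tooth at its -x end, 36 mm from the leaf's origin. Riding on the crests the tips are 84 mm above the bench, fully seated 78 mm; the teeth can start into the grooves when within about 2 mm lengthwise. The leaf fits either way round.
- tooth_b (a point): Tip of the leaf's end tooth at its +x end, 36 mm from the leaf's origin. The steep flanks wedge: a push of 10 N on a leaf held off-centre in the grooves bears on them with up to 40 N, so ease off any force along the spindle before pressing.
- rack: Wooden leaf rack, fixed: block 124 x 214 x 40 mm, origin at the centre of its underside, x along the slots, z up. Three slots at y = -70, 0 and +70 mm, each 100 mm long, 10 mm wide, 22 mm deep, open at the top; a leaf hanging in one has its origin 24 mm above the bench. Which leaf hangs in which slot differs.
- leaf10: Bystander: the 10 mm leaf, blue grip, loose in another slot of the rack; same outside size and frame as the 12 mm leaf, top of the grip 62 mm above its origin.
- leaf8: Bystander: the 8 mm leaf, green grip, loose in another slot of the rack; same outside size and frame as the 12 mm leaf, top of the grip 62 mm above its origin.
- nut: Bystander: flanged bronze spindle nut standing on the bench between the robot and the fixture, flange 96 mm across, 55 mm high. Origin at the centre of its underside.
- tape_measure: Bystander: yellow tape measure, 68 x 34 x 62 mm, beyond the fixture. Origin at the centre of its underside.
- tape_roll: Bystander: roll of brown packing tape lying flat, 104 mm across, 48 mm high, beyond the fixture and the rack. Origin at the centre of its underside.
- marker: Bystander: white and blue marker pen lying on the bench beyond the rack, 135 mm long, 17 mm thick. Origin under its middle, x along the pen.
Not all that is in view belongs to the job. Several things look just like the rack: the one meant starts farthest from the robot's base. There is more than one size of the leaf12; the job needs the smaller.

How it is judged:
On the way:
1. the 12 mm leaf is seated flat in the spindle's thread, both end teeth down, on the top line of the spindle, and is pressed down on it with more than 5 N for half a second (z of tooth_a in the frame of cradle between 0.075 and 0.0797 m and y of tooth_a in the frame of cradle between -0.005 and 0.005 m and x of tooth_a in the frame of cradle between -0.115 and 0.115 m and z of tooth_b in the frame of cradle between 0.075 and 0.0797 m and y of tooth_b in the frame of cradle between -0.005 and 0.005 m and x of tooth_b in the frame of cradle between -0.115 and 0.115 m and angle between leaf12's own z axis and vertical below 0.15 rad and contact force between leaf12 and cradle above 5 N), for 0.5 s.
At the end, for the whole second after the job is handed in: Leaf was pressed over 5 N for 0.5 s, end teeth within 1.7 mm of full depth and 5 mm of the top line; now in its slot within 12 mm of its start, upright (0.12 rad), bearing on the rack, still, released. Bystanders within 20 mm of their starts (distance of leaf12 from where it was at the start of the episode below 0.012 m and angle between leaf12's own z axis and vertical below 0.12 rad and linear speed of leaf12 below 0.02 m/s and contact force between leaf12 and rack above 0.3 N and distance of each of leaf10, leaf8, nut, tape_measure, tape_roll, marker from where it was at the start of the episode below 0.02 m); the robot touches nothing.
It fails at once if the leaf is forced onto the spindle or its fixture with more than 50 N (contact force between leaf12 and cradle above 50 N).
It fails at once if another leaf, the nut, the tape measure, the roll of tape or the marker is moved by more than 20 mm (distance of any of leaf10, leaf8, nut, tape_measure, tape_roll, marker from where it was at the start of the episode above 0.02 m).
It also fails if it takes over 58 s, if anything falls off the work surface, if the arm or the gripper's body presses on something with over 40 N, if the wrist force passes 120 N, or if a joint passes its speed limit or range.

## Working session

There is one attempt and no reset: what is moved stays moved. The work goes in short steps, Python scripts to look and compute and a shell command to move; the robot and the scene stay as the last step left them, time stands still between calls to the robot, and variables do not carry over. Pictures are saved under pics/ and viewed, at most 10 in all, crops included, and the job is handed in when it is done.

```bash
mkdir -p pics; ls
cat > h.py <<'E'
import numpy as np, cv2, pickle
from station import ctrl
from scipy.spatial.transform import Rotation as R
def snap(n,f):
    d=ctrl.get_image(n); cv2.imwrite(f'pics/{f}.png',d['image'][:,:,::-1]); pickle.dump(d,open(f'pics/{f}.pkl','wb')); return d
def load(f): return pickle.load(open(f'pics/{f}.pkl','rb'))
def rot(d):
    a=np.array(d['attitude'],float)
    return a if a.shape==(3,3) else (R.from_rotvec(a).as_matrix() if a.size==3 else R.from_quat(a).as_matrix())
def foc(d): return 210/np.tan(np.radians(d['fovy'])/2)
def ray(d,u,v):
    f=foc(d); xd=np.array([(u-d['cx'])/f,(v-d['cy'])/f]); x=xd.copy()
    for _ in range(30): x=xd/(1+d['k1']*(x@x))
    return rot(d)@np.array([x[0],-x[1],-1.])
def atz(d,u,v,z):
    r=ray(d,u,v); o=np.array(d['xyz']); return o+r*(z-o[2])/r[2]
def proj(d,p):
    c=rot(d).T@(np.array(p)-d['xyz']); x=np.array([c[0],-c[1]])/-c[2]; x=x*(1+d['k1']*(x@x)); return x*foc(d)+[d['cx'],d['cy']]
E
python3 - <<'E'
from h import *
print(ctrl.get_obs())
for n in ['scene','side','wrist']:
    d=snap(n,n+'0'); print(n,{k:v for k,v in d.items() if k!='image'})
a=cv2.imread('pics/scene0.png')
cv2.imwrite('pics/s0.png',cv2.resize(a,(800,600),interpolation=cv2.INTER_CUBIC))
E
```

```text
pics
{'t': 0.0, 'q': array([-1.29996643e+00,  5.33806968e-02,  1.61428584e+00,  1.36143298e-05,
        1.47598665e+00, -1.18994120e-01]), 'dq': array([ 0.00109021, -0.00098656,  0.00062249, -0.00103427,  0.00068508,
       -0.00017407]), 'effort': array([-2.14123042e-04, -3.93693602e+01, -3.70172632e+01, -2.65022763e-04,
        6.94878850e-03,  1.24062151e-05]), 'tool_pos': array([ 0.23735748, -0.57750961,  0.2300531 ]), 'tool_rot': array([-3.08008939e+00, -6.08064191e-01,  2.24113148e-04]), 'contact_force': array([-0.1761902 ,  0.6092632 ,  0.24599192]), 'wrist_torque': array([0.02153606, 0.00947629, 0.02713402]), 'grip_force': 0.0, 'opening': 0.08545205744245049}
scene {'fovy': 48.916028546310606, 'cx': 283.89851720314124, 'cy': 212.0125932927204, 'k1': -0.11129780718993461, 'xyz': array([ 1.06482472, -0.02343476,  0.97280586]), 'attitude': array([0.4804448 , 0.36467863, 1.29467817])}
side {'fovy': 46.25411479271491, 'cx': 282.0151159008717, 'cy': 203.43357855784407, 'k1': 0.02954117376235314, 'xyz': array([-0.19758369,  0.90416544,  0.67793448]), 'attitude': array([ 0.50405192, -1.25173896, -2.13248737])}
wrist {'fovy': 61.0107420631331, 'cx': 274.7725795186363, 'cy': 215.38171686787598, 'k1': -0.08956133978033476, 'xyz': array([ 0.31088211, -0.54766168,  0.3726549 ]), 'attitude': array([-0.27605486,  0.18892558, -1.17036912])}
```

View pics/s0.png

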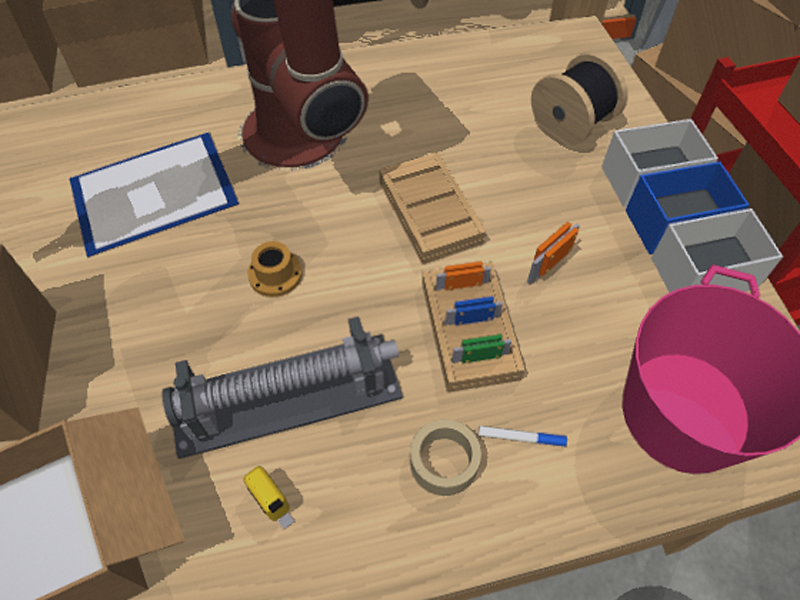

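View pics/side0.png

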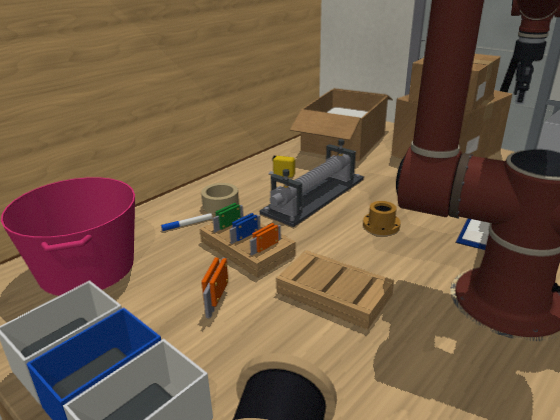

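The scene picture (800x600 scaling) shows two racks: an empty one at (433,207), nearer the base, and one holding the leaves at (473,325), farther away, which fits. There are two orange-gripped leaves: one in the far rack at (463,275) and one standing loose on the bench at (555,250), apparently larger. The rack one fits. An enlarged crop should confirm this.

Run:
```python
import cv2
a=cv2.imread('pics/scene0.png')
cv2.imwrite('pics/c1.png',cv2.resize(a[140:280,265:415],None,fx=5,fy=4.28,interpolation=cv2.INTER_CUBIC)[:600])
cv2.imwrite('pics/c1.png',cv2.resize(a[140:280,270:420],None,fx=4,fy=4,interpolation=cv2.INTER_CUBIC))
cv2.imwrite('pics/c2.png',cv2.resize(a[215:325,105:295],None,fx=4,fy=4,interpolation=cv2.INTER_CUBIC))
```

```text
(no output)
```

View pics/c1.png

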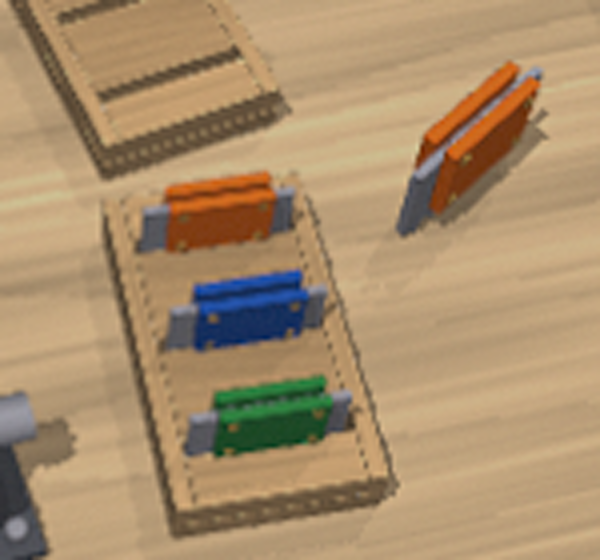

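View pics/c2.png

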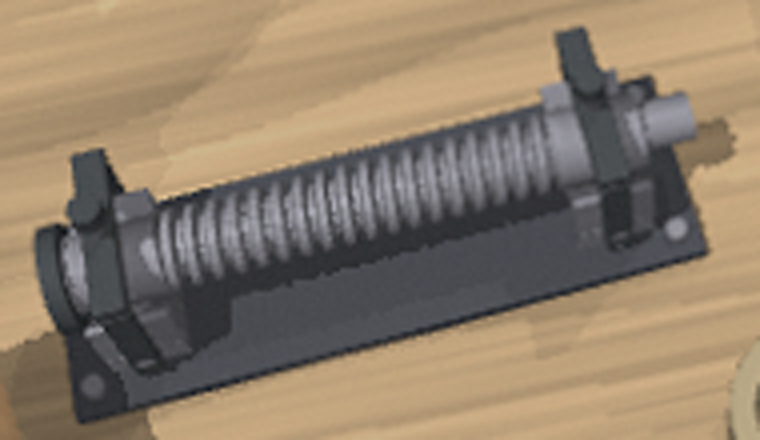

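```bash
cat > fit.py <<'E'
from h import *
from scipy.optimize import least_squares
def fit(d,obj,px,x0):
    obj=np.array(obj,float);px=np.array(px,float)
    def w(p):
        c,s=np.cos(p[2]),np.sin(p[2]); return np.c_[c*obj[:,0]-s*obj[:,1]+p[0],s*obj[:,0]+c*obj[:,1]+p[1],obj[:,2]]
    f=lambda p:np.array([proj(d,q) for q in w(p)]).ravel()-px.ravel()
    r=least_squares(f,x0,loss='soft_l1'); return r.x,r.fun.reshape(-1,2).round(1)
E
python3 - <<'E'
from fit import *
d=load('scene0')
c1=lambda *a:[(270+u/4,140+v/4) for u,v in a]
c2=lambda *a:[(105+u/4,215+v/4) for u,v in a]
for uv in c1((103,203),(298,175),(388,482),(178,515)): print('rack corner',atz(d,*uv,.04).round(4))
for uv in c2((80,422),(707,250),(655,78)): print('plate',atz(d,*uv,.012).round(4))
for uv in c1((165,187),(270,172)): print('grip',atz(d,*uv,.086).round(4))
# loose
for uv in c1((420,160),(515,62)): print('loose grip at .086',atz(d,*uv,.086).round(4))
# rack: x along slots (world ~+y ), y ~ -x
rp=c1((103,203),(298,175),(388,482),(178,515))
for yaw in (1.8,):
    print('rack',fit(d,[(-.062,.107,.04),(.062,.107,.04),(.062,-.107,.04),(-.062,-.107,.04)],rp,[.6,.2,yaw]))
print('leaf',fit(d,[(-.032,.01,.086),(.032,.01,.086),(-.032,-.01,.086),(.032,-.01,.086),(-.032,-.01,.04),(.032,-.01,.04)],c1((165,187),(270,172),(168,211),(275,192),(168,250),(275,237)),[.55,.2,1.8]))
print('cradle',fit(d,[(-.18,-.06,.012),(.18,-.06,.012),(.18,.06,.012)],c2((80,416),(707,247),(655,78)),[.7,-.2,1.8]))
E
```

```text
rack corner [0.4453 0.1677 0.04  ]
rack corner [0.453  0.2912 0.04  ]
rack corner [0.6673 0.2757 0.04  ]
rack corner [0.6587 0.1551 0.04  ]
plate [ 0.6709 -0.2732  0.012 ]
plate [0.6499 0.0825 0.012 ]
plate [0.5344 0.0788 0.012 ]
grip [0.4732 0.1966 0.086 ]
grip [0.4772 0.2601 0.086 ]
loose grip at .086 [0.4895 0.3504 0.086 ]
loose grip at .086 [0.4319 0.4347 0.086 ]
rack (array([0.55604266, 0.22244049, 1.50545534]), array([[-0. , -0. ],
       [ 0.1,  0.1],
       [ 0.6, -0.3],
       [-0.6,  0.2]]))
leaf (array([0.48220845, 0.22836251, 1.51449723]), array([[-0.2, -1. ],
       [-0.1, -1.1],
       [ 0.9, -0.1],
       [ 0.7,  0.7],
       [-0.2,  1. ],
       [-1.3,  0.3]]))
cradle (array([ 0.59882624, -0.09761645,  1.61828471]), array([[-0.7,  0.1],
       [ 1.1,  0.6],
       [-0.1, -1.5]]))
```

The crop confirms it. The orange leaf in the far rack has a 63.6 mm grip, so it is the smaller one; the loose one's grip measures about 102 mm. The rack sits at (0.556, 0.222, yaw 1.505) and the cradle at (0.599, -0.098, yaw 1.618).

```bash
cat >> h.py <<'E'
def to(p,yaw,tilt=None):
    o=ctrl.get_obs(); M=R.from_rotvec(o['tool_rot']).as_matrix()
    c,s=np.cos(yaw),np.sin(yaw); T=np.array([[c,s,0],[s,-c,0],[0,0,-1.]])
    print('pos',o['tool_pos'].round(4),'yaw',np.arctan2(M[1,0],M[0,0]).round(4),'F',o['contact_force'].round(2),'open',round(o['opening'],4),'t',o['t'])
    print('offset mm',(M.T@(np.array(p)-o['tool_pos'])*1000).round(1),'rot',R.from_matrix(M.T@T).as_rotvec().round(4))
E
python3 -c "
from h import *
to([.484,.228,.2],1.51)"
```

```text
pos [ 0.2374 -0.5777  0.2304] yaw 0.3898 F [-0.44  0.71 -0.47] open 0.0855 t 0.15
offset mm [ 534.3 -651.5   31.5] rot [-1.3000e-03 -1.0000e-03 -1.1202e+00]
```

```bash
python3 -m handwheel '[{"gripper":-0.1,"offset":[36,-44,0],"rotation":[0,0,-0.08]},{"gripper":-0.1,"offset":[72,-88,0],"rotation":[0,0,-0.16]},{"gripper":-0.1,"offset":[108,-132,0],"rotation":[0,0,-0.24]},{"gripper":-0.1,"offset":[144,-176,0],"rotation":[0,0,-0.32]},{"gripper":-0.1,"offset":[180,-220,0],"rotation":[0,0,-0.40]},{"gripper":-0.1,"offset":[216,-264,0],"rotation":[0,0,-0.48]},{"gripper":-0.1,"offset":[252,-308,0],"rotation":[0,0,-0.56]},{"gripper":-0.1,"offset":[288,-352,0],"rotation":[0,0,-0.64]}]' 50; python3 -c "
from h import *
to([.484,.228,.2],1.51)"
```

```text
t: 1.15
tool_pos: [0.3702, -0.1413, 0.2312]
tool_rot: [2.732, 1.55, 0.001]
contact_force: [0.7, 0.6, 0.8]
opening: 0.047
grip_force: 0.0
pos [ 0.3702 -0.1413  0.2312] yaw 1.0318 F [0.73 0.61 0.75] open 0.047 t 1.15
offset mm [375.3 -91.9  31.2] rot [ 0.0006 -0.     -0.4782]
```

```bash
python3 -m handwheel '[{"gripper":-0.1,"offset":[54,-13,4],"rotation":[0,0,-0.07]},{"gripper":-0.1,"offset":[108,-26,8],"rotation":[0,0,-0.14]},{"gripper":-0.1,"offset":[162,-39,12],"rotation":[0,0,-0.21]},{"gripper":-0.1,"offset":[216,-53,16],"rotation":[0,0,-0.28]},{"gripper":-0.1,"offset":[270,-66,20],"rotation":[0,0,-0.35]},{"gripper":-0.1,"offset":[323,-79,25],"rotation":[0,0,-0.42]},{"gripper":-0.1,"offset":[375.3,-91.9,31],"rotation":[0,0,-0.478]},{"gripper":-0.1,"offset":[375.3,-91.9,31],"rotation":[0,0,-0.478]}]'; python3 -c "
from h import *
to([.484,.228,.2],1.51)
d=snap('wrist','w1')
for n,p in dict(ctr=[.4862,.227,.086],slot_e1=[.4862+.0033,.227+.05,.04],slot_e2=[.4862-.0033,.227-.05,.04]).items(): print(n,proj(d,p).round(1))
"
```

```text
t: 2.15
tool_pos: [0.4842, 0.2285, 0.1988]
tool_rot: [-2.284, -2.154, 0.003]
contact_force: [-0.2, -2.3, 0.4]
opening: 0.0469
grip_force: 0.0
pos [0.4842 0.2285 0.1988] yaw 1.5123 F [-0.2  -2.26  0.39] open 0.0469 t 2.15
offset mm [-0.5 -0.1 -1.2] rot [-0.0026  0.0006  0.0023]
ctr [278.5 212.6]
slot_e1 [278.7 138.6]
slot_e2 [277.5 249.4]
```

View pics/w1.png

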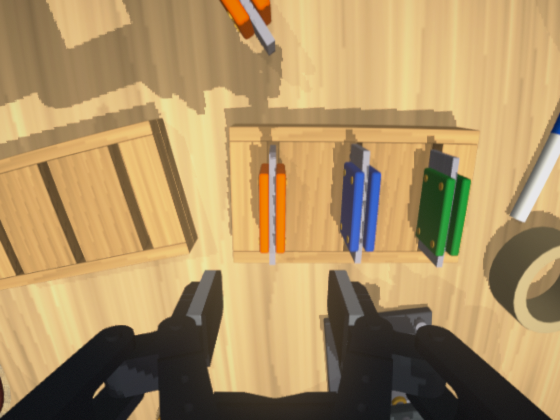

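The wrist picture shows the orange leaf below: grip columns 259–286, rows 165–254, comb along column 273 from row 147 to 264. The empty rack at left is clear of the fingers.

```bash
python3 -c "
from fit import *
d=load('w1')
for uv in [(259,165),(286,165),(259,254),(286,254),(272.5,209.5),(273,147),(273,264)]: print(uv,atz(d,*uv,.086).round(4))
for uv in [(231,128),(478,131),(232,262)]: print('rack',atz(d,*uv,.04).round(4))
"
```

```text
(259, 165) [0.4742 0.2638 0.086 ]
(286, 165) [0.4936 0.2626 0.086 ]
(259, 254) [0.4691 0.1939 0.086 ]
(286, 254) [0.4902 0.1927 0.086 ]
(272.5, 209.5) [0.4818 0.2297 0.086 ]
(273, 147) [0.485  0.2761 0.086 ]
(273, 264) [0.4795 0.1847 0.086 ]
rack [0.4505 0.2881 0.04  ]
rack [0.6599 0.2755 0.04  ]
rack [0.4398 0.1666 0.04  ]
```

```bash
python3 -m handwheel '[{"gripper":-0.1,"offset":[0,-2.2,30],"rotation":[0,0,0]},{"gripper":-0.1,"offset":[0,-2.2,70],"rotation":[0,0,0]},{"gripper":-0.1,"offset":[0,-2.2,110],"rotation":[0,0,0]},{"gripper":-0.1,"offset":[0,-2.2,138],"rotation":[0,0,0]},{"gripper":-0.1,"offset":[0,-2.2,148],"rotation":[0,0,0]},{"gripper":-0.1,"offset":[0,-2.2,148],"rotation":[0,0,0]},{"gripper":0.3,"offset":[0,-2.2,148],"rotation":[0,0,0]},{"gripper":0.6,"offset":[0,-2.2,148],"rotation":[0,0,0]}]' 50; python3 -m handwheel '[{"gripper":1,"offset":[0,0,0],"rotation":[0,0,0]},{"gripper":1,"offset":[0,0,0],"rotation":[0,0,0]},{"gripper":1,"offset":[0,0,0],"rotation":[0,0,0]},{"gripper":1,"offset":[0,0,0],"rotation":[0,0,0]},{"gripper":1,"offset":[0,0,0],"rotation":[0,0,0]},{"gripper":1,"offset":[0,0,0],"rotation":[0,0,0]},{"gripper":1,"offset":[0,0,0],"rotation":[0,0,0]},{"gripper":1,"offset":[0,0,0],"rotation":[0,0,0]}]' 60; python3 -c "
from h import *
to([.484,.228,.2],1.51)"
```

```text
t: 3.2
tool_pos: [0.4838, 0.2264, 0.0542]
tool_rot: [2.289, 2.149, 0.005]
contact_force: [1.6, 0.4, -0.7]
opening: 0.0196
grip_force: 48.9
t: 4.2
tool_pos: [0.4838, 0.2265, 0.0542]
tool_rot: [2.289, 2.149, 0.004]
contact_force: [-1.6, -0.6, 6.5]
opening: 0.0192
grip_force: 59.0
pos [0.4838 0.2265 0.0542] yaw 1.5079 F [-1.59 -0.55  6.47] open 0.0192 t 4.2
offset mm [   1.6    0.5 -145.8] rot [ 0.0028 -0.0008 -0.0021]
```

```bash
python3 -m handwheel '[{"gripper":1,"offset":[0,0,-10],"rotation":[0,0,0]},{"gripper":1,"offset":[0,0,-25],"rotation":[0,0,0]},{"gripper":1,"offset":[0,0,-50],"rotation":[0,0,0]},{"gripper":1,"offset":[0,0,-80],"rotation":[0,0,0]},{"gripper":1,"offset":[0,0,-110],"rotation":[0,0,0]},{"gripper":1,"offset":[0,0,-135],"rotation":[0,0,0]},{"gripper":1,"offset":[0,0,-150],"rotation":[0,0,0]},{"gripper":1,"offset":[0,0,-150],"rotation":[0,0,0]}]'; python3 -c "
from h import *
to([.5988,-.0976,.2],1.618)"
```

```text
t: 5.2
tool_pos: [0.4831, 0.2263, 0.2038]
tool_rot: [2.289, 2.15, 0.004]
contact_force: [0.5, -0.4, -2.1]
opening: 0.0191
grip_force: 58.7
pos [0.4831 0.2263 0.2038] yaw 1.5079 F [ 0.51 -0.37 -2.13] open 0.0191 t 5.2
offset mm [-316.   135.9    3.8] rot [ 0.0026 -0.0009 -0.1101]
```

```bash
python3 -m handwheel '[{"gripper":1,"offset":[-30,13,0],"rotation":[0,0,-0.01]},{"gripper":1,"offset":[-80,35,0],"rotation":[0,0,-0.03]},{"gripper":1,"offset":[-135,58,0],"rotation":[0,0,-0.05]},{"gripper":1,"offset":[-190,82,0],"rotation":[0,0,-0.07]},{"gripper":1,"offset":[-245,106,0],"rotation":[0,0,-0.09]},{"gripper":1,"offset":[-290,125,0],"rotation":[0,0,-0.1]},{"gripper":1,"offset":[-316,136,0],"rotation":[0,0,-0.11]},{"gripper":1,"offset":[-316,136,0],"rotation":[0,0,-0.11]}]'; python3 -c "
from h import *
to([.5988,-.0976,.2],1.618)
d=snap('wrist','w2');snap('side','s2');snap('scene','sc2')
c,s=np.cos(1.618),np.sin(1.618)
for p in [(-.18,-.06,.012),(.18,-.06,.012),(.18,.06,.012),(-.18,.06,.012),(0,0,.084),(.1,0,.084)]:
  print(p,proj(d,[.5988+c*p[0]-s*p[1],-.0976+s*p[0]+c*p[1],p[2]]).round(1))
"
```

```text
t: 6.2
tool_pos: [0.5977, -0.0995, 0.2002]
tool_rot: [-2.17, -2.268, 0.002]
contact_force: [-0.2, -0.0, -1.9]
opening: 0.019
grip_force: 58.8
pos [ 0.5977 -0.0995  0.2002] yaw 1.6148 F [-0.19 -0.05 -1.94] open 0.019 t 6.2
offset mm [1.9 1.2 0.2] rot [-0.0031 -0.001  -0.0032]
(-0.18, -0.06, 0.012) [330.7 342.7]
(0.18, -0.06, 0.012) [348.5 -24. ]
(0.18, 0.06, 0.012) [204.7 -23.4]
(-0.18, 0.06, 0.012) [223.7 342.9]
(0, 0, 0.084) [277.3 207.4]
(0.1, 0, 0.084) [277.1  67.1]
```

View pics/w2.png

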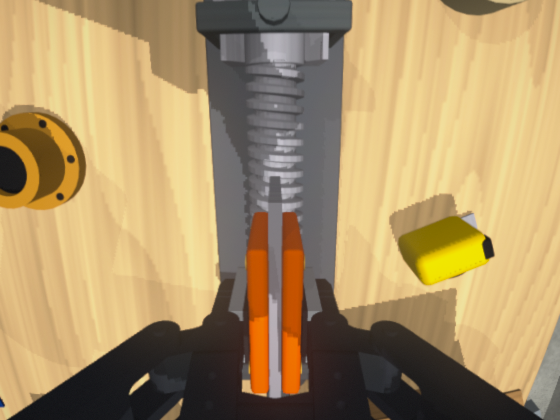

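The wrist picture shows the leaf held upright along the thread: comb at column 274, thread silhouette 247–303, centred on 275. The plate edges are where predicted. I'll lower it to just above the crests.

```bash
python3 -m handwheel '[{"gripper":1,"offset":[0,0,15],"rotation":[-0.003,-0.001,-0.003]},{"gripper":1,"offset":[0,0,35],"rotation":[-0.003,-0.001,-0.003]},{"gripper":1,"offset":[0,0,55],"rotation":[-0.003,-0.001,-0.003]},{"gripper":1,"offset":[0,0,70],"rotation":[-0.003,-0.001,-0.003]},{"gripper":1,"offset":[0,0,76],"rotation":[-0.003,-0.001,-0.003]},{"gripper":1,"offset":[0,0,80],"rotation":[-0.003,-0.001,-0.003]},{"gripper":1,"offset":[0,0,81],"rotation":[-0.003,-0.001,-0.003]},{"gripper":1,"offset":[0,0,81],"rotation":[-0.003,-0.001,-0.003]}]'; python3 -c "
from h import *
to([.5977,-.0995,.114],1.618)
"
```

```text
t: 7.35
tool_pos: [0.5987, -0.098, 0.122]
tool_rot: [2.163, 2.273, 0.003]
contact_force: [-0.1, -0.0, -1.6]
opening: 0.0187
grip_force: 58.8
pos [ 0.5987 -0.098   0.122 ] yaw 1.6208 F [-0.08 -0.01 -1.63] open 0.0187 t 7.35
offset mm [-1.5 -1.1  8. ] rot [0.0041 0.0014 0.0028]
```

```bash
python3 -m handwheel '[{"gripper":1,"offset":[0,-0.6,2],"rotation":[0,0,0]},{"gripper":1,"offset":[0,-0.6,4],"rotation":[0,0,0]},{"gripper":1,"offset":[0,-0.6,5],"rotation":[0,0,0]},{"gripper":1,"offset":[0,-0.6,6],"rotation":[0,0,0]},{"gripper":1,"offset":[0,-0.6,7],"rotation":[0,0,0]},{"gripper":1,"offset":[0,-0.6,7.5],"rotation":[0,0,0]},{"gripper":1,"offset":[0,-0.6,8],"rotation":[0,0,0]},{"gripper":1,"offset":[0,-0.6,8],"rotation":[0,0,0]}]'; python3 -c "
from h import *
to([.5977,-.0995,.114],1.618)
"
```

```text
t: 8.35
tool_pos: [0.5978, -0.0979, 0.114]
tool_rot: [2.163, 2.274, 0.002]
contact_force: [-2.9, 1.1, 4.2]
opening: 0.019
grip_force: 59.5
pos [ 0.5978 -0.0979  0.114 ] yaw 1.6208 F [-2.88  1.14  4.18] open 0.019 t 8.35
offset mm [-1.6 -0.2  0. ] rot [0.0031 0.0011 0.0028]
```

```bash
python3 -m handwheel '[{"gripper":1,"offset":[0.5,0,0],"rotation":[0,0,0]},{"gripper":1,"offset":[1,0,0],"rotation":[0,0,0]},{"gripper":1,"offset":[1.5,0,0],"rotation":[0,0,0]},{"gripper":1,"offset":[2,0,0],"rotation":[0,0,0]},{"gripper":1,"offset":[2.5,0,0],"rotation":[0,0,0]},{"gripper":1,"offset":[2.5,0,0],"rotation":[0,0,0]},{"gripper":1,"offset":[2.5,0,0],"rotation":[0,0,0]},{"gripper":1,"offset":[2.5,0,0],"rotation":[0,0,0]}]'; python3 -c "
from h import *
to([.5977,-.0995,.114],1.618)
"
```

```text
t: 9.35
tool_pos: [0.5985, -0.0959, 0.1141]
tool_rot: [2.162, 2.272, 0.004]
contact_force: [0.5, -2.3, 5.6]
opening: 0.0194
grip_force: 59.7
pos [ 0.5985 -0.0959  0.1141] yaw 1.6206 F [ 0.53 -2.35  5.58] open 0.0194 t 9.35
offset mm [-3.5 -1.   0.1] rot [0.0056 0.0024 0.0026]
```

Sliding on the crests with friction only (about 2 N). I'll carry on.

```bash
python3 -m handwheel '[{"gripper":1,"offset":[0.5,0,0],"rotation":[0,0,0]},{"gripper":1,"offset":[1,0,0],"rotation":[0,0,0]},{"gripper":1,"offset":[1.5,0,0],"rotation":[0,0,0]},{"gripper":1,"offset":[2,0,0],"rotation":[0,0,0]},{"gripper":1,"offset":[2.5,0,0],"rotation":[0,0,0]},{"gripper":1,"offset":[2.5,0,0],"rotation":[0,0,0]},{"gripper":1,"offset":[2.5,0,0],"rotation":[0,0,0]},{"gripper":1,"offset":[2.5,0,0],"rotation":[0,0,0]}]'; python3 -c "
from h import *
to([.5977,-.0995,.114],1.618)
"
```

```text
t: 10.35
tool_pos: [0.5984, -0.0932, 0.114]
tool_rot: [2.162, 2.272, 0.004]
contact_force: [-0.5, -2.3, 6.0]
opening: 0.0192
grip_force: 59.7
pos [ 0.5984 -0.0932  0.114 ] yaw 1.6206 F [-0.55 -2.33  5.99] open 0.0192 t 10.35
offset mm [-6.2 -1.   0. ] rot [0.0056 0.002  0.0026]
```

```bash
python3 -m handwheel '[{"gripper":1,"offset":[0.5,0,0],"rotation":[0,0,0]},{"gripper":1,"offset":[1,0,0],"rotation":[0,0,0]},{"gripper":1,"offset":[1.5,0,0],"rotation":[0,0,0]},{"gripper":1,"offset":[2,0,0],"rotation":[0,0,0]},{"gripper":1,"offset":[2.5,0,0],"rotation":[0,0,0]},{"gripper":1,"offset":[2.5,0,0],"rotation":[0,0,0]},{"gripper":1,"offset":[2.5,0,0],"rotation":[0,0,0]},{"gripper":1,"offset":[2.5,0,0],"rotation":[0,0,0]}]'; python3 -c "
from h import *
to([.5977,-.0995,.114],1.618)
"
```

```text
t: 11.35
tool_pos: [0.5973, -0.0904, 0.1133]
tool_rot: [2.163, 2.274, 0.002]
contact_force: [0.5, -0.3, -1.2]
opening: 0.0192
grip_force: 58.9
pos [ 0.5973 -0.0904  0.1133] yaw 1.6208 F [ 0.51 -0.3  -1.2 ] open 0.0192 t 11.35
offset mm [-9.1 -0.1 -0.7] rot [0.0031 0.0009 0.0028]
```

It has dropped into the grooves: the vertical contact is gone and only the leaf's weight remains. I'll ease a little farther and lower gently.

```bash
python3 -m handwheel '[{"gripper":1,"offset":[0.4,0,0],"rotation":[0,0,0]},{"gripper":1,"offset":[0.8,0,0],"rotation":[0,0,0]},{"gripper":1,"offset":[0.8,0,0.5],"rotation":[0,0,0]},{"gripper":1,"offset":[0.8,0,1],"rotation":[0,0,0]},{"gripper":1,"offset":[0.8,0,1.5],"rotation":[0,0,0]},{"gripper":1,"offset":[0.8,0,2],"rotation":[0,0,0]},{"gripper":1,"offset":[0.8,0,2],"rotation":[0,0,0]},{"gripper":1,"offset":[0.8,0,2],"rotation":[0,0,0]}]'; python3 -c "
from h import *
to([.5977,-.0995,.108],1.618)
"
```

```text
t: 12.35
tool_pos: [0.5973, -0.0896, 0.1113]
tool_rot: [2.163, 2.274, 0.002]
contact_force: [-0.1, -0.1, -1.4]
opening: 0.0193
grip_force: 58.9
pos [ 0.5973 -0.0896  0.1113] yaw 1.6208 F [-0.07 -0.06 -1.43] open 0.0193 t 12.35
offset mm [-9.9 -0.1  3.3] rot [0.003  0.001  0.0028]
```

```bash
python3 -m handwheel '[{"gripper":1,"offset":[0,0,0.4],"rotation":[0,0,0]},{"gripper":1,"offset":[0,0,0.8],"rotation":[0,0,0]},{"gripper":1,"offset":[0,0,1.2],"rotation":[0,0,0]},{"gripper":1,"offset":[0,0,1.6],"rotation":[0,0,0]},{"gripper":1,"offset":[0,0,1.8],"rotation":[0,0,0]},{"gripper":1,"offset":[0,0,2],"rotation":[0,0,0]},{"gripper":1,"offset":[0,0,2],"rotation":[0,0,0]},{"gripper":1,"offset":[0,0,2],"rotation":[0,0,0]}]'; python3 -c "
from h import *
to([.5977,-.0995,.108],1.618)
"
```

```text
t: 13.35
tool_pos: [0.5973, -0.0896, 0.1093]
tool_rot: [2.163, 2.274, 0.002]
contact_force: [-0.0, -0.7, -1.5]
opening: 0.0194
grip_force: 58.9
pos [ 0.5973 -0.0896  0.1093] yaw 1.6208 F [-0.04 -0.67 -1.52] open 0.0194 t 13.35
offset mm [-9.9 -0.1  1.3] rot [0.003  0.001  0.0028]
```

```bash
python3 -m handwheel '[{"gripper":1,"offset":[-0.5,0,0],"rotation":[0,0,0]},{"gripper":1,"offset":[-0.5,0,0],"rotation":[0,0,0]},{"gripper":1,"offset":[-0.5,0,0.3],"rotation":[0,0,0]},{"gripper":1,"offset":[-0.5,0,0.6],"rotation":[0,0,0]},{"gripper":1,"offset":[-0.5,0,0.8],"rotation":[0,0,0]},{"gripper":1,"offset":[-0.5,0,1],"rotation":[0,0,0]},{"gripper":1,"offset":[-0.5,0,1],"rotation":[0,0,0]},{"gripper":1,"offset":[-0.5,0,1],"rotation":[0,0,0]}]'; python3 -c "
from h import *
to([.5977,-.0995,.108],1.618)
"
```

```text
t: 14.35
tool_pos: [0.5973, -0.0901, 0.1083]
tool_rot: [2.163, 2.274, 0.002]
contact_force: [-0.2, 0.7, -1.7]
opening: 0.0191
grip_force: 58.9
pos [ 0.5973 -0.0901  0.1083] yaw 1.6208 F [-0.17  0.73 -1.66] open 0.0191 t 14.35
offset mm [-9.4 -0.1  0.3] rot [0.003  0.001  0.0028]
```

```bash
python3 -m handwheel '[{"gripper":1,"offset":[0.25,0,0],"rotation":[0,0,0]},{"gripper":1,"offset":[0.25,0,0],"rotation":[0,0,0]},{"gripper":1,"offset":[0.25,0,0.2],"rotation":[0,0,0]},{"gripper":1,"offset":[0.25,0,0.4],"rotation":[0,0,0]},{"gripper":1,"offset":[0.25,0,0.6],"rotation":[0,0,0]},{"gripper":1,"offset":[0.25,0,0.6],"rotation":[0,0,0]},{"gripper":1,"offset":[0.25,0,0.6],"rotation":[0,0,0]},{"gripper":1,"offset":[0.25,0,0.6],"rotation":[0,0,0]}]'; python3 -c "
from h import *
to([.5977,-.0995,.108],1.618)
"
```

```text
t: 15.35
tool_pos: [0.5974, -0.0899, 0.1081]
tool_rot: [2.163, 2.274, 0.002]
contact_force: [-3.0, -0.9, 4.3]
opening: 0.0194
grip_force: 59.5
pos [ 0.5974 -0.0899  0.1081] yaw 1.6208 F [-2.99 -0.86  4.3 ] open 0.0194 t 15.35
offset mm [-9.6 -0.2  0.1] rot [0.0031 0.0011 0.0028]
```

Seated at full depth, tips about 78 mm above the bench, with about 6 N already. Now the press to about 10 N.

```bash
python3 -m handwheel '[{"gripper":1,"offset":[0,0,0.1],"rotation":[0,0,0]},{"gripper":1,"offset":[0,0,0.2],"rotation":[0,0,0]},{"gripper":1,"offset":[0,0,0.25],"rotation":[0,0,0]},{"gripper":1,"offset":[0,0,0.25],"rotation":[0,0,0]},{"gripper":1,"offset":[0,0,0.25],"rotation":[0,0,0]},{"gripper":1,"offset":[0,0,0.25],"rotation":[0,0,0]},{"gripper":1,"offset":[0,0,0.25],"rotation":[0,0,0]},{"gripper":1,"offset":[0,0,0.25],"rotation":[0,0,0]}]'; python3 -c "
from h import *
to([.5977,-.0995,.108],1.618)
o=ctrl.get_obs();print(o['wrist_torque'])
snap('side','s3'); d=load('s3')
a=cv2.imread('pics/s3.png');u,v=proj(d,[.598,-.09,.09]).astype(int);print(u,v)
cv2.imwrite('pics/s3c.png',cv2.resize(a[v-60:v+45,u-70:u+70],None,fx=5,fy=5,interpolation=cv2.INTER_CUBIC))
"
```

```text
t: 16.35
tool_pos: [0.5974, -0.0899, 0.1081]
tool_rot: [2.163, 2.274, 0.002]
contact_force: [-3.6, 0.0, 6.0]
opening: 0.0193
grip_force: 59.8
pos [ 0.5974 -0.0899  0.1081] yaw 1.6208 F [-3.59  0.01  6.04] open 0.0193 t 16.35
offset mm [-9.6 -0.2  0.1] rot [0.0031 0.0011 0.0028]
[0.23597415 0.66868739 0.03721213]
312 169
```

View pics/s3c.png

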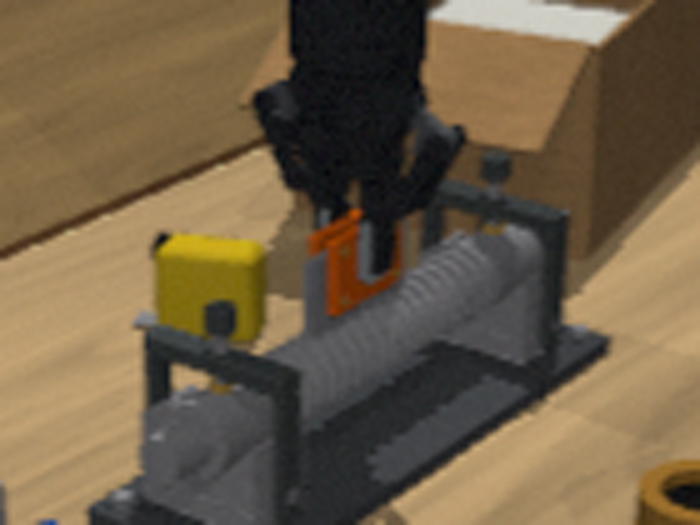

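The side picture shows the leaf standing upright on the spindle's top line, its comb reaching down into the thread near (320,320). The force is about 7.6 N, so I'll press slightly more and hold it for a second.

```bash
python3 -m handwheel '[{"gripper":1,"offset":[0,0,0.2],"rotation":[0,0,0]},{"gripper":1,"offset":[0,0,0.4],"rotation":[0,0,0]},{"gripper":1,"offset":[0,0,0.4],"rotation":[0,0,0]},{"gripper":1,"offset":[0,0,0.4],"rotation":[0,0,0]},{"gripper":1,"offset":[0,0,0.4],"rotation":[0,0,0]},{"gripper":1,"offset":[0,0,0.4],"rotation":[0,0,0]},{"gripper":1,"offset":[0,0,0.4],"rotation":[0,0,0]},{"gripper":1,"offset":[0,0,0.4],"rotation":[0,0,0]}]'; python3 -c "
from h import *
to([.5977,-.0995,.108],1.618)"
```

```text
t: 17.4
tool_pos: [0.5974, -0.0899, 0.1081]
tool_rot: [2.163, 2.274, 0.002]
contact_force: [-4.6, 0.5, 7.3]
opening: 0.0191
grip_force: 60.0
pos [ 0.5974 -0.0899  0.1081] yaw 1.6209 F [-4.55  0.54  7.33] open 0.0191 t 17.4
offset mm [-9.6 -0.2  0.1] rot [0.003  0.0011 0.0029]
```

```bash
python3 -m handwheel '[{"gripper":1,"offset":[0,0,0.1],"rotation":[0,0,0]},{"gripper":1,"offset":[0,0,0.1],"rotation":[0,0,0]},{"gripper":1,"offset":[0,0,0.1],"rotation":[0,0,0]},{"gripper":1,"offset":[0,0,0.1],"rotation":[0,0,0]},{"gripper":1,"offset":[0,0,0.1],"rotation":[0,0,0]},{"gripper":1,"offset":[0,0,0.1],"rotation":[0,0,0]},{"gripper":1,"offset":[0,0,0.1],"rotation":[0,0,0]},{"gripper":1,"offset":[0,0,0.1],"rotation":[0,0,0]}]'; python3 -m handwheel '[{"gripper":1,"offset":[0,0,-1],"rotation":[0,0,0]},{"gripper":1,"offset":[0,0,-4],"rotation":[0,0,0]},{"gripper":1,"offset":[0,0,-10],"rotation":[0,0,0]},{"gripper":1,"offset":[0,0,-25],"rotation":[0,0,0]},{"gripper":1,"offset":[0,0,-45],"rotation":[0,0,0]},{"gripper":1,"offset":[0,0,-70],"rotation":[0,0,0]},{"gripper":1,"offset":[0,0,-90],"rotation":[0,0,0]},{"gripper":1,"offset":[0,0,-95],"rotation":[0,0,0]}]'; python3 -c "
from h import *
to([.4831,.2263,.2],1.508)"
```

```text
t: 18.4
tool_pos: [0.5975, -0.0899, 0.1081]
tool_rot: [2.163, 2.274, 0.002]
contact_force: [-4.5, 0.9, 8.1]
opening: 0.0191
grip_force: 60.0
t: 19.4
tool_pos: [0.5982, -0.0901, 0.205]
tool_rot: [2.16, 2.271, 0.006]
contact_force: [0.4, 0.1, -1.6]
opening: 0.0194
grip_force: 58.8
pos [ 0.5982 -0.0901  0.205 ] yaw 1.6208 F [ 0.38  0.11 -1.57] open 0.0194 t 19.4
offset mm [321.7 -99.2   3.5] rot [0.0074 0.002  0.1128]
```

```bash
python3 -m handwheel '[{"gripper":1,"offset":[30,-9,0],"rotation":[0.001,0,0.01]},{"gripper":1,"offset":[80,-25,0],"rotation":[0.002,0,0.03]},{"gripper":1,"offset":[135,-42,0],"rotation":[0.003,0,0.05]},{"gripper":1,"offset":[190,-59,0],"rotation":[0.003,0,0.07]},{"gripper":1,"offset":[245,-76,0],"rotation":[0.003,0,0.09]},{"gripper":1,"offset":[295,-91,0],"rotation":[0.003,0,0.105]},{"gripper":1,"offset":[321.7,-98.8,3],"rotation":[0.003,0,0.113]},{"gripper":1,"offset":[321.7,-98.8,3],"rotation":[0.003,0,0.113]}]'; python3 -m handwheel '[{"gripper":1,"offset":[0,0,30],"rotation":[0,0,0]},{"gripper":1,"offset":[0,0,60],"rotation":[0,0,0]},{"gripper":1,"offset":[0,0,85],"rotation":[0,0,0]},{"gripper":1,"offset":[0,0,100],"rotation":[0,0,0]},{"gripper":1,"offset":[0,0,108],"rotation":[0,0,0]},{"gripper":1,"offset":[0,0,108],"rotation":[0,0,0]},{"gripper":1,"offset":[0,0,108],"rotation":[0,0,0]},{"gripper":1,"offset":[0,0,108],"rotation":[0,0,0]}]'; python3 -c "
from h import *
to([.4838,.2265,.0542],1.508)
d=snap('scene','sc4');a=d['image'][:,:,::-1]
cv2.imwrite('pics/sc4c.png',cv2.resize(a[150:280,270:420],None,fx=4,fy=4,interpolation=cv2.INTER_CUBIC))
"
```

```text
t: 20.4
tool_pos: [0.481, 0.2279, 0.1974]
tool_rot: [-2.287, -2.154, 0.003]
contact_force: [-0.5, 0.3, -1.9]
opening: 0.0189
grip_force: 58.8
t: 21.4
tool_pos: [0.483, 0.2268, 0.0914]
tool_rot: [2.289, 2.149, 0.002]
contact_force: [-0.6, 0.6, -1.5]
opening: 0.0193
grip_force: 58.8
pos [0.483  0.2268 0.0914] yaw 1.5079 F [-0.6   0.64 -1.51] open 0.0193 t 21.4
offset mm [-0.2  0.8 37.2] rot [ 0.0019  0.0002 -0.0001]
```

View pics/sc4c.png

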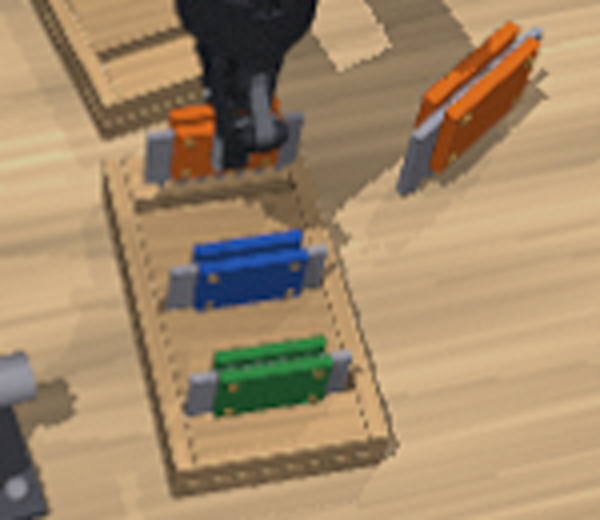

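The leaf hangs over its own slot, whose mouth shows from (138,203) to (295,180). It is square with the slot and upright. Next I'll lower it gently.

```bash
python3 -m handwheel '[{"gripper":1,"offset":[0,0.6,6],"rotation":[0,0,0]},{"gripper":1,"offset":[0,0.6,12],"rotation":[0,0,0]},{"gripper":1,"offset":[0,0.6,16],"rotation":[0,0,0]},{"gripper":1,"offset":[0,0.6,20],"rotation":[0,0,0]},{"gripper":1,"offset":[0,0.6,24],"rotation":[0,0,0]},{"gripper":1,"offset":[0,0.6,28],"rotation":[0,0,0]},{"gripper":1,"offset":[0,0.6,28],"rotation":[0,0,0]},{"gripper":1,"offset":[0,0.6,28],"rotation":[0,0,0]}]'; python3 -c "
from h import *
to([.4838,.2265,.0542],1.508)"
```

```text
t: 22.45
tool_pos: [0.483, 0.2265, 0.0625]
tool_rot: [2.29, 2.15, -0.001]
contact_force: [0.9, 0.6, -1.7]
opening: 0.0189
grip_force: 58.8
pos [0.483  0.2265 0.0625] yaw 1.5078 F [ 0.91  0.6  -1.69] open 0.0189 t 22.45
offset mm [0.1 0.8 8.3] rot [ 0.0003  0.0008 -0.0002]
```

Already in the slot without side forces. I'll take it down the last 8 mm.

```bash
python3 -m handwheel '[{"gripper":1,"offset":[0,0.4,2],"rotation":[0,0,0]},{"gripper":1,"offset":[0,0.4,4],"rotation":[0,0,0]},{"gripper":1,"offset":[0,0.4,6],"rotation":[0,0,0]},{"gripper":1,"offset":[0,0.4,7],"rotation":[0,0,0]},{"gripper":1,"offset":[0,0.4,7.6],"rotation":[0,0,0]},{"gripper":1,"offset":[0,0.4,8],"rotation":[0,0,0]},{"gripper":1,"offset":[0,0.4,8],"rotation":[0,0,0]},{"gripper":1,"offset":[0,0.4,8],"rotation":[0,0,0]}]'; python3 -c "
from h import *
to([.4838,.2265,.0542],1.508)"
```

```text
t: 23.45
tool_pos: [0.4833, 0.2265, 0.0544]
tool_rot: [2.29, 2.15, -0.001]
contact_force: [0.2, -0.1, -1.4]
opening: 0.0192
grip_force: 58.8
pos [0.4833 0.2265 0.0544] yaw 1.5078 F [ 0.2  -0.15 -1.36] open 0.0192 t 23.45
offset mm [0.1 0.4 0.2] rot [ 0.0002  0.0007 -0.0002]
```

```bash
python3 -m handwheel '[{"gripper":1,"offset":[0,0,0.4],"rotation":[0,0,0]},{"gripper":0.5,"offset":[0,0,0.4],"rotation":[0,0,0]},{"gripper":0.4,"offset":[0,0,0.4],"rotation":[0,0,0]},{"gripper":0.2,"offset":[0,0,0.4],"rotation":[0,0,0]},{"gripper":0,"offset":[0,0,0.4],"rotation":[0,0,0]},{"gripper":-0.1,"offset":[0,0,0.4],"rotation":[0,0,0]},{"gripper":-0.1,"offset":[0,0,0.4],"rotation":[0,0,0]},{"gripper":-0.1,"offset":[0,0,0.4],"rotation":[0,0,0]}]';  python3 -m handwheel '[{"gripper":-0.1,"offset":[0,0,-10],"rotation":[0,0,0]},{"gripper":-0.1,"offset":[0,0,-30],"rotation":[0,0,0]},{"gripper":-0.1,"offset":[0,0,-60],"rotation":[0,0,0]},{"gripper":-0.1,"offset":[0,0,-90],"rotation":[0,0,0]},{"gripper":-0.1,"offset":[0,0,-120],"rotation":[0,0,0]},{"gripper":-0.1,"offset":[0,0,-145],"rotation":[0,0,0]},{"gripper":-0.1,"offset":[0,0,-145],"rotation":[0,0,0]},{"gripper":-0.1,"offset":[0,0,-145],"rotation":[0,0,0]}]'; python3 -c "
from h import *
to([.4838,.2265,.2],1.508)
d=snap('wrist','w5')
"
```

```text
t: 24.45
tool_pos: [0.4833, 0.2264, 0.0539]
tool_rot: [2.29, 2.15, -0.001]
contact_force: [0.4, -0.4, -0.6]
opening: 0.0469
grip_force: 0.0
t: 25.45
tool_pos: [0.4828, 0.2264, 0.1981]
tool_rot: [2.29, 2.15, -0.002]
contact_force: [-0.3, 0.2, 0.2]
opening: 0.0471
grip_force: 0.0
pos [0.4828 0.2264 0.1981] yaw 1.5078 F [-0.35  0.15  0.23] open 0.0471 t 25.45
offset mm [ 0.2  1.  -1.9] rot [-0.0009  0.0012 -0.0002]
```

View pics/w5.png

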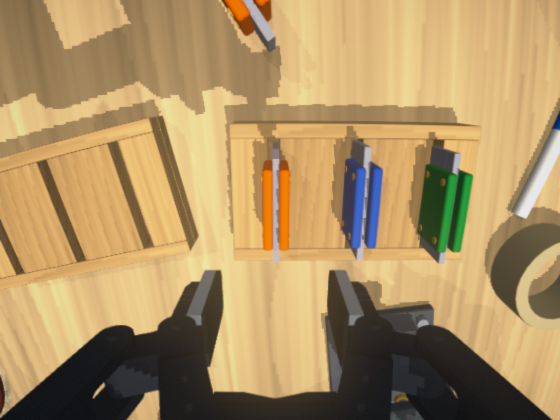

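The orange leaf hangs upright in its slot (columns 263–289, rows 161–250). The blue and green leaves haven't moved and the gripper is clear, so I'll hand in.

```bash
python3 -c "
from h import *
print(ctrl.finish_job())"
```

```text
the job is handed in; nothing more can be done
None
```

I seated the 12 mm leaf in the thread, pressed it with about 8–10 N for over a second, then hung it back in its own slot and released it; I handed the job in at about 25 s, and no verdict was shown.

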